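# Close down the cup warmer: nest like with like, set odd ones aside, tray in, switch on

### The job

Nest every loose conical cup, upside down as it stands, fully down over the one of its own kind (sand or green) already in the cup warmer's pulled-out tray, and stand the straight-sided and square ones, which will not nest, foot up in the grey tub. When all are in place, push the tray fully in, and then slide the orange switch on top of the warmer fully on. Leave the mug, tamper and sugar jar alone.

Things in the scene. Friction and masses are not known exactly. Their poses are not given: they have to be found in the camera images.
- sand1_mid (a point): Sand-coloured conical stoneware cup, upside down, 80 mm tall, 0.16 kg: straight foot on top, 44 mm across, 16 mm high (grip it); then a sloping 6 mm shoulder and a cone down to a rim band 84 mm across, 22 mm high. Site: its centre, 40 mm above its underside, z up. Stands in the tray. A like cup lowered over it centres itself if within 6 mm, and ends 22 mm higher.
- sand2_mid (a point): Sand-coloured conical stoneware cup, upside down, 80 mm tall, 0.16 kg: straight foot on top, 44 mm across, 16 mm high (grip it); then a sloping 6 mm shoulder and a cone down to a rim band 84 mm across, 22 mm high. Site: its centre, 40 mm above its underside, z up. Starts on the counter; may be absent. 
- sand3_mid (a point): Sand-coloured conical stoneware cup, upside down, 80 mm tall, 0.16 kg: straight foot on top, 44 mm across, 16 mm high (grip it); then a sloping 6 mm shoulder and a cone down to a rim band 84 mm across, 22 mm high. Site: its centre, 40 mm above its underside, z up. Starts on the counter; may be absent. 
- green1_mid (a point): Green conical stoneware cup, upside down, 66 mm tall, 0.16 kg: straight foot on top, 52 mm across, 16 mm high (grip it); then a sloping 6 mm shoulder and a cone down to a rim band 86 mm across, 22 mm high. Site: its centre, 33 mm above its underside, z up. Stands in the tray. A like cup lowered over it centres itself if within 6 mm, and ends 22 mm higher.
- green2_mid (a point): Green conical stoneware cup, upside down, 66 mm tall, 0.16 kg: straight foot on top, 52 mm across, 16 mm high (grip it); then a sloping 6 mm shoulder and a cone down to a rim band 86 mm across, 22 mm high. Site: its centre, 33 mm above its underside, z up. Starts on the counter; may be absent. 
- green3_mid (a point): Green conical stoneware cup, upside down, 66 mm tall, 0.16 kg: straight foot on top, 52 mm across, 16 mm high (grip it); then a sloping 6 mm shoulder and a cone down to a rim band 86 mm across, 22 mm high. Site: its centre, 33 mm above its underside, z up. Starts on the counter; may be absent. 
- odd_round_mid (a point): sand-coloured straight-sided tumbler, upside down: a plain cylinder 60 mm across and 80 mm tall, 0.2 kg, which nests with nothing. Centre, 40 mm above its underside. On the counter, may be absent.
- odd_square_mid (a point): green square ramekin, upside down: 58 mm square and 62 mm tall, 0.2 kg, which nests with nothing. Centre, 31 mm above its underside; x and y axes square to its sides. On the counter, may be absent.
- tub_in (a point): low grey plastic tub for the odd ones, fixed: 240 mm along its x, 140 mm along its y, walls 5 mm thick and 35 mm high, floor 5 mm above the counter. The point is the centre of its inner floor.
- tray (a joint): how far the cup warmer's pull-out tray is open, in m: 0 fully in, 0.135 fully out (it starts nearly fully out). It slides along the warmer's x axis (-x, towards the robot, is out), drags with 2 N and stays where it is left.
- tray_bar (a point): middle of the robot-side face of the black handle bar of the tray: 140 mm long (y), 10 mm thick, from 49 to 63 mm above the counter, standing 30 mm off the tray's steel front panel (318 mm wide, top 70 mm above the counter). Site 56 mm above the counter, axes as the warmer's. Push this face along the point's +x to shut the tray. With the tray in it stands 52 mm before the warmer's front.
- tray_floor (a point): centre of the tray's inner floor, 10 mm above the counter; inside 130 mm (x) by 280 mm (y), side and back walls reach 30 mm above the counter. It moves with the tray. When the tray is in, its cups stand under the warmer's roof, 140 mm above the tray floor.
- warmer: Maroon cup warmer, steel top, fixed, 200 (x) by 320 (y) mm, top 160 mm above the counter. Origin: centre of its underside; the tray goes in at its open -x face. On top a black console 14 mm high holds the switch slot: 32 mm wide, centred at warmer x = -55 mm, from y = -46 to +42 mm, floor 160 mm and rim 174 mm above the counter. Thin steel rails lie behind it.
- switch (a joint): position of the orange slide switch in its slot, in m: 0 off, 0.024 fully on. It slides along the warmer's +y (to the robot's left, towards the green mark) with 1.5 N of friction and stays where it is left; starts at or near 0.
- switch_top (a point): middle of the top of the orange slide switch, which is 12 mm long (y), 29 mm wide (x), 11.5 mm high, its top 1 mm below the slot's rim. At off there is 44 mm of free slot on its -y side, where a fingertip goes in to push its side. Axes are the warmer's.
- mug: dark blue mug, 82 mm across, 95 mm tall; a bystander to leave alone. Origin at the centre of its underside.
- tamper: dark steel coffee tamper, 58 mm across, 90 mm tall; a bystander to leave alone. Origin at the centre of its underside.
- sugar_jar: glass sugar jar with a steel lid, 72 mm across, 89 mm tall; a bystander to leave alone. Origin at the centre of its underside.
Mind the look-alikes: they are no part of the job. What is shaped like the part that bears green3_mid but pink or red is not meant.

How it is judged (in metres and radians):
On the way, in this order (a step that is already met when the one before it is completed fails the run):
1. all cups nested on their own kind in the tray, the odd ones standing in the tub (angle between each of sand1_mid, sand2_mid, sand3_mid, green1_mid, green2_mid, green3_mid's own z axis and vertical below 0.08 rad and z of sand1_mid in the frame of tray_floor between 0.034 and 0.046 m and x of sand1_mid in the frame of tray_floor between -0.065 and 0.065 m and horizontal distance between each of sand2_mid, sand3_mid and sand1_mid below 0.008 m and (z of sand2_mid in the frame of sand1_mid between 0.017 and 0.027 m or z of sand2_mid in the frame of sand1_mid between 0.039 and 0.049 m) and (z of sand3_mid in the frame of sand1_mid between 0.017 and 0.027 m or z of sand3_mid in the frame of sand1_mid between 0.039 and 0.049 m) and z of green1_mid in the frame of tray_floor between 0.027 and 0.039 m and x of green1_mid in the frame of tray_floor between -0.065 and 0.065 m and horizontal distance between each of green2_mid, green3_mid and green1_mid below 0.008 m and (z of green2_mid in the frame of green1_mid between 0.017 and 0.027 m or z of green2_mid in the frame of green1_mid between 0.039 and 0.049 m) and (z of green3_mid in the frame of green1_mid between 0.017 and 0.027 m or z of green3_mid in the frame of green1_mid between 0.039 and 0.049 m) and x of odd_round_mid in the frame of tub_in between -0.115 and 0.115 m and y of odd_round_mid in the frame of tub_in between -0.065 and 0.065 m and z of odd_round_mid in the frame of tub_in between 0.034 and 0.046 m and angle between each of odd_round_mid, odd_square_mid's own z axis and vertical below 0.1 rad and x of odd_square_mid in the frame of tub_in between -0.115 and 0.115 m and y of odd_square_mid in the frame of tub_in between -0.065 and 0.065 m and z of odd_square_mid in the frame of tub_in between 0.025 and 0.037 m), for 0.3 s.
2. the tray fully in (value of joint tray below 0.006 m), for 0.2 s.
3. the switch fully on (value of joint switch above 0.019 m), for 0.2 s.
At the end, for the whole second after the job is handed in: All cups nested on their own kind in the tray (upright to 0.08 rad, 8 mm off-axis at most, heights within 5 mm of one or two nesting steps), odd ones standing in the tub, tray within 6 mm of fully in, switch past 19 of its 24 mm, all at rest (all of step 1 and linear speed of each of sand1, sand2, sand3, green1, green2, green3, odd_round, odd_square below 0.03 m/s and value of joint tray below 0.006 m and value of joint switch above 0.019 m); the robot touches nothing.
It fails at once if the mug is pushed more than 4 cm or tipped (distance of mug from where it was at the start of the episode above 0.04 m or angle between mug's own z axis and vertical above 0.3 rad).
It fails at once if the tamper is pushed more than 4 cm or tipped (distance of tamper from where it was at the start of the episode above 0.04 m or angle between tamper's own z axis and vertical above 0.3 rad).
It fails at once if the sugar jar is pushed more than 4 cm or tipped (distance of sugar_jar from where it was at the start of the episode above 0.04 m or angle between sugar_jar's own z axis and vertical above 0.3 rad).
It fails at once if the switch is turned on while the tray is still out (value of joint switch above 0.019 m and value of joint tray above 0.02 m).
Of sand2, sand3 only 1 to 2 are there at a start; the rules pass over those that are not, and their reading is None.
Of green2, green3 only 1 to 2 are there at a start; the rules pass over those that are not, and their reading is None.
Of odd_round, odd_square only 1 to 2 are there at a start; the rules pass over those that are not, and their reading is None.
At some moment in a run one of sand2, sand3, green2, green3, odd_round, odd_square may be knocked a few centimetres aside while the robot is not near it.
It also fails if it takes over 210 s, if anything falls off the work surface, if the arm or the gripper's body presses on something with over 40 N, if the wrist force passes 120 N, or if a joint passes its speed limit or range.

### The arm

A 6-joint arm with a two-finger parallel gripper is mounted at the origin on the work surface. World frame = base frame: x ahead of the robot, y to its left, z up, the work surface at z = 0. Lengths are in mm, angles in rad, forces in N, time in s.
With the tool pointing down it reaches from about 275 to 750 mm from the base axis. Payload 10.2 kg.
Tool frame: the origin (TCP) lies at the very end of the fingers, on their centre line; the grasp point (between the pads) lies 19 mm behind it (ctrl.hold_point_z is the distance from the TCP to the grasp point, in mm); z points along the fingers, y is the direction in which the jaws open and shut (so a half turn about z gives the same grasp; the last joint's range is limited). The gripper opens to 85 mm and grips with 20 to 120 N. Pads are 22 mm wide; open, the fingers measure 114 mm over their backs; the gripper's body (76 mm by 85 mm) begins 54 mm behind the grasp point. The pads swing forward as they close: fully open they stand 13 mm farther back than shut.
Start: joints at [-1.552, 0.313, 1.498, -0, 1.331, -0.223], TCP at [125.698, -509.736, 231.294] pointing down, gripper open.
Joint ranges: [-2.94, 2.94], [-0.97, 2.17], [0.19, 2.56], [-1.23, 4.37], [0.02, 3.11], [-2.88, 2.88]. Speed limits (rad/s): [2.39, 2.39, 3.01, 3.14, 3.14, 3.14].

### API

Orientations are given as a unit quaternion [w, x, y, z].
In Python, from rig import readout, cams, workorder, spotter, ctrl gives the robot as it stands.
- The arm moves only by the tool step_arm, never from a script. Its argument "plan" is text: rows parted by semicolons, each of 5 numbers parted by spaces: the shift along the tool's x, y, z in cm, then the turn about the tool's z in degrees, then the opening in per cent of the stroke, from 0 (shut) to 100 (fully open). In form: x y z twist gripper; .... A call has 1 to 10 rows; each row is the pose to reach, as a shift and turn from the pose commanded when the call began, along the tool's axes at that moment; what a row does not reach only later rows make up. A row lasts 1/10 s, in which the tool goes at most 50 mm and 8.59 degrees, less where a joint would pass 70% of its speed; a pose out of reach is approached as far as the arm can. A call with a gripper value outside its range is refused whole. The fingers move at their own pace and stop on an object; "grip_force" is the grip in N (left out, the last holds). Time passes only in rows, so rows that repeat a pose let the fingers close. It gives the time, the measured TCP pose, the force and the opening at its end, in the units of the state.
- readout.sense(): the state, without advancing time (a new reading comes with each control period).
- cams.capture(name): name is "scene" or "top" or "wrist"; returns (picture, depth): 384x512x3 uint8, red, green, blue; 384x512 float32, mm along the optical axis (not along the pixel's ray), 0 where there is no reading.
- cams.camera_info(name): a dict with "vfov" (degrees; the focal length in pixels is half the picture's height over the tangent of half this angle, whatever the lens; pixels are square), "cx", "cy" (the principal point, pixels), "rvec" (rotation vector, rad) and "tvec" (3), from world to camera coordinates, as OpenCV has them. Camera axes: x right, y down, z forward; pixel columns grow to the right and rows downward; lengths in mm; the calibration is good to about 2 mm. A picture is of the moment at which its call begins: read the wrist's pose just before it. camera_info takes no time and is no camera call; for the wrist camera it gives the pose at the moment of the call.
- workorder.finish_job(): hands the job in, once; it reports no verdict.
Trained networks look in the newest picture that a camera, given by its name, has taken for a name from the list of things; names that differ only in an ending like _2 or _b are one class to them, and where a whole thing is asked for, a point or a joint stands for the part that bears it (a point fixed in the world has none). Each returns a list of dicts, best first, with "conf" (0 to 1); they miss things now and then, are a little off and sometimes report something else, mostly with a low value. They report only what shows in the picture. A call takes as long as a camera call. They do not tell look-alikes from the thing itself.
- spotter.regions_of(camera, target): "pixels" (384x512 bool, what is visible of it) and "extent" ([centre column, centre row, width, height] in pixels, round what is visible of it).
The state is a dict: "time_s": time; "joints": joint angles; "dq": joint speeds; "tau": joint torques, N m; "eef_pos": TCP position; "ee_rot": TCP orientation; "force": force on the tool from outside, world axes, zero at the start; "wrist_torque": the same for the moment, N m; "grip_width": opening from 0.0 (shut) to 1.0 (fully open).
Only numpy, scipy, OpenCV 4.12 (cv2) and the standard library are available. Lean on these libraries where they do the work, as an engineer would, in place of code of your own. Each camera call takes 0.05 s, during which the arm holds its last target. There are 200 camera calls.

## Working session

There is one attempt and no reset: what is moved stays moved. The work goes in short steps, Python scripts to look and compute and a tool call to move; the robot and the scene stay as the last step left them, time stands still between calls to the robot, and variables do not carry over. Pictures are saved under pics/ and viewed, about 12 in all and at most 16, crops included, and the job is handed in when it is done.

Besides the shell and the picture viewer there is one more tool, called after ">>>" as name(argument=value, ...) on one line, values as JSON. step_arm: Moves the arm, as the interface text tells. Its arguments: {"type":"object","properties":{"plan":{"type":"string"},"grip_force":{"type":"number"}},"required":["plan"]}

```bash
mkdir -p pics; ls; cat > h.py <<'E'
import numpy as np, cv2, sys
sys.path.insert(0,'.')
from rig import readout, cams, workorder, spotter, ctrl
def K(i): 
    f=192/np.tan(np.radians(i['vfov'])/2); return f
def cloud(name):
    i=cams.camera_info(name); p,d=cams.capture(name); f=K(i)
    v,u=np.mgrid[:384,:512]
    c=np.stack([(u-i['cx'])/f*d,(v-i['cy'])/f*d,d],-1)
    R=cv2.Rodrigues(np.array(i['rvec'],float))[0]
    w=(c-np.array(i['tvec']).reshape(3))@R
    w[d==0]=np.nan
    return p,d,w
def save(p,n,s=1.5): cv2.imwrite('pics/'+n+'.png',cv2.resize(p[...,::-1],None,fx=s,fy=s))
E
python3 - <<'E'
from h import *
for n in ['scene','top']:
    p,d,w=cloud(n); save(p,n+'0'); np.savez(n+'0',p=p,w=w)
    print(n,cams.camera_info(n))
    for t in ['sand1_mid','green1_mid','odd_round_mid','odd_square_mid','tray','tray_bar','warmer','switch','mug','tamper','sugar_jar']:
        try:
            for r in spotter.regions_of(n,t):
                q=w[r['pixels']]; q=q[~np.isnan(q[:,0])]
                print(t,round(r['conf'],2),np.round(r['extent']),np.round(np.median(q,0)),np.round(np.percentile(q[:,2],98)))
        except Exception as e: print(t,e)
print(readout.sense())
E
```

```text
pics
scene {'vfov': 53.20943558742818, 'cx': 255.25630866702804, 'cy': 195.56079302284522, 'rvec': array([ 2.1000056 ,  1.29302236, -0.48877753]), 'tvec': array([-292.90051036, -264.06688883, 1544.51642109])}
sand1_mid 0.49 [218. 233.  22.  18.] [595. -99.  89.] 93.0
green1_mid 0.44 [257. 220.  25.  15.] [583.  35.  75.] 161.0
odd_square_mid 0.77 [332. 162.  20.  26.] [461. 398.  54.] 64.0
tray 0.65 [229. 226.  94.  73.] [530. -38.  42.] 77.0
tray_bar 0.7 [230. 226. 100.  66.] [529. -38.  43.] 72.0
tray_bar 0.47 [298. 176.  27.  28.] [462. 257.  38.] 81.0
warmer 0.66 [264. 266. 166. 146.] [783. -37. 159.] 181.0
switch 0.62 [263. 234.   4.   4.] [706. -16. 172.] 175.0
mug 0.77 [291. 145.  28.  32.] [328. 297.  60.] 95.0
tamper 0.82 [263. 159.  19.  28.] [332. 189.  25.] 89.0
sugar_jar 0.69 [160. 193.  26.  36.] [ 343. -194.   73.] 92.0
sugar_jar 0.62 [300. 175.  24.  29.] [462. 257.  42.] 81.0
sugar_jar 0.59 [353. 186.  26.  28.] [587. 386.  38.] 68.0
top {'vfov': 45.83537630337516, 'cx': 257.09767554157656, 'cy': 190.7119405443982, 'rvec': array([ 2.20257353, -2.18697834,  0.09790724
[... 1009 characters left out ...]
6.0
{'time_s': 1.2, 'joints': array([-1.55241124e+00,  3.12921218e-01,  1.49767829e+00,  3.41425527e-06,
        1.33099591e+00, -2.23374945e-01]), 'dq': array([ 1.05792292e-05, -5.80996655e-05,  1.68365787e-05, -1.56850601e-03,
       -6.32428528e-04,  8.48694297e-04]), 'tau': array([-2.07507721e-03, -4.12164009e+01, -2.59900045e+01, -3.15059451e-04,
        4.53464399e-04, -8.39524034e-06]), 'eef_pos': array([ 125.69332178, -509.74784688,  231.29149435]), 'ee_rot': array([-1.20765862e-06,  9.92702951e-01,  1.20585448e-01,  1.79124102e-06]), 'force': array([ 0.26064258,  0.20695941, -0.1921969 ]), 'wrist_torque': array([0.00655789, 0.00740106, 0.00329773]), 'grip_width': 0.9986094542054887}
```

View pics/top0.png

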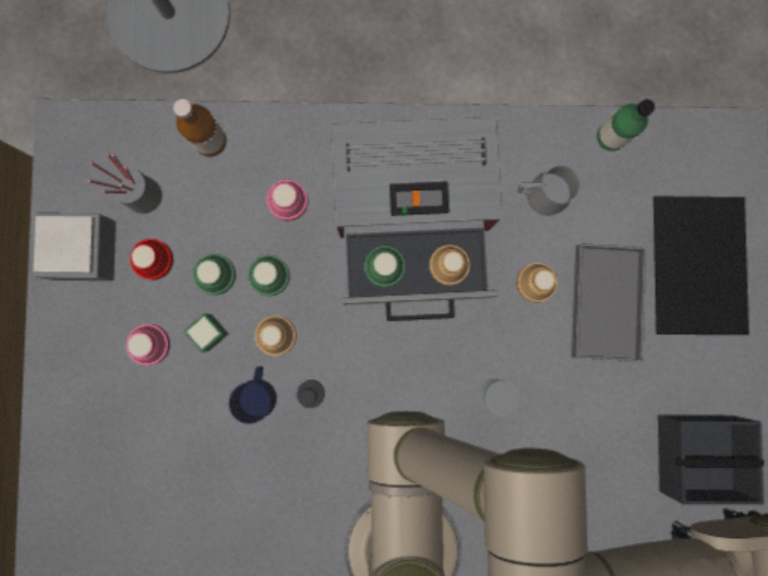

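View pics/scene0.png

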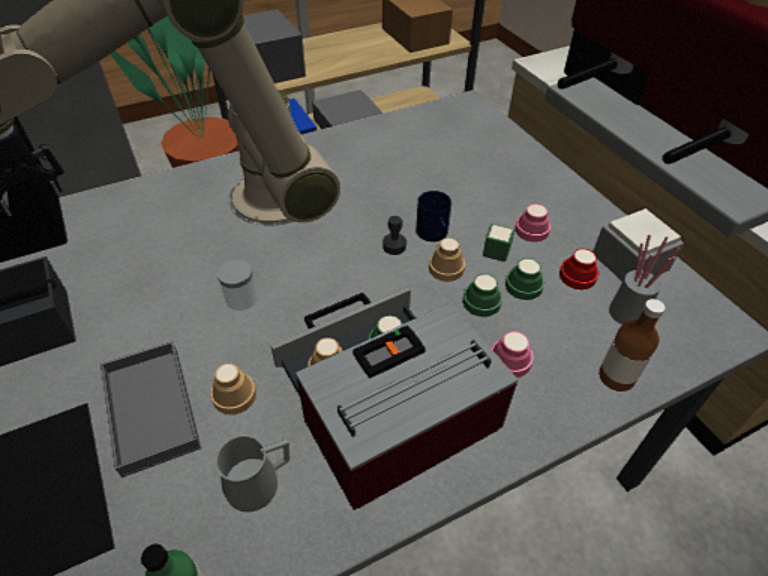

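Top view (1.5× px): the loose cups are green at (214,272) and (268,275) and sand at (275,335) and (540,282). The square ramekin is at (206,332). The tray holds green at (385,265) and sand at (450,265), and the tub is at (608,300). The look-alikes are pink at (287,198) and (147,344) and red at (150,258), so they stay put. No tumbler is visible so far.

```bash
cat >> h.py <<'E'
G=dict(sA=(441,261),sB=(552,-272),gA=(570,280),gB=(570,400),sT=(586,-91),gT=(583,42),sq=(446,403))
def tops(w,guess,h,rad=45,tol=7):
    m=(np.hypot(w[...,0]-guess[0],w[...,1]-guess[1])<rad)&(abs(w[...,2]-h)<tol)
    q=w[m]
    if len(q)<8: return None
    (c,r)=cv2.minEnclosingCircle(q[:,:2].astype(np.float32)); 
    return np.round(np.r_[np.median(q,0),c,r,len(q)],1)
def move(target,q=None):
    """report shift in tool axes (cm) from current TCP to the world target (mm)"""
    s=readout.sense(); from scipy.spatial.transform import Rotation as Ro
    o=s['ee_rot']; R=Ro.from_quat([o[1],o[2],o[3],o[0]]).as_matrix()
    ya=np.degrees(np.arctan2(R[1,1],R[0,1]))
    return np.round(R.T@(np.array(target)-s['eef_pos'])/10,2), 'jaw yaw deg',round(ya,2)
E
python3 - <<'E'
from h import *
for n in ['top','scene']:
    z=np.load(n+'0.npz');p,w=z['p'],z['w']
    if n=='top':
        print('px',[np.round(w[int(r/1.5),int(c/1.5)]) for c,r in [(214,272),(268,275),(275,335),(540,282),(206,332)]])
        G['gB']=w[181,143][:2];G['gA']=w[183,179][:2]
    for k,g in G.items():
        h={'sA':80,'sB':80,'gA':66,'gB':66,'sT':90,'gT':76,'sq':62}[k]
        print(n,k,tops(w,g,h))
z=np.load('top0.npz');p,w=z['p'],z['w']
# square orientation
m=(np.hypot(w[...,0]-446,w[...,1]-400)<60)&(abs(w[...,2]-62)<8)
print(cv2.minAreaRect(w[m][:,:2].astype(np.float32)))
# warmer top edges
m=(abs(w[...,2]-160)<4)&(abs(w[...,1]+22)<220)&(w[...,0]>550)
print('warmer',cv2.minAreaRect(w[m][:,:2].astype(np.float32)))
# orange
hsv=cv2.cvtColor(p,cv2.COLOR_RGB2HSV); m=(hsv[...,0]<14)&(hsv[...,1]>200)&(hsv[...,2]>150)&(abs(w[...,1]+20)<60)&(w[...,0]>600)
print('orange',m.sum(),np.nanmedian(w[m],0))
# bar: black at z 49-66 before tray
m=(abs(w[...,2]-60)<7)&(abs(w[...,1]+30)<90)&(w[...,0]>450)&(w[...,0]<515)
print('bar',cv2.minAreaRect(w[m][:,:2].astype(np.float32)))
m=(abs(w[...,2]-70)<6)&(abs(w[...,1]+30)<180)&(w[...,0]>480)&(w[...,0]<550)
print('panel',cv2.minAreaRect(w[m][:,:2].astype(np.float32)))
m=(abs(w[...,2]-35)<7)&(abs(w[...,1]+440)<110)&(abs(w[...,0]-510)<160)
print('tub',cv2.minAreaRect(w[m][:,:2].astype(np.float32)),cv2.boxPoints(cv2.minAreaRect(w[m][:,:2].astype(np.float32))))
E
```

```text
px [array([569., 392.,  59.]), array([563., 280.,  67.]), array([441., 261.,  83.]), array([ 551., -275.,   79.]), array([446., 403.,  62.])]
top sA [441.  267.5  80.4 440.8 268.2  21.8 166. ]
top sB [ 556.8 -282.4   81.   556.8 -283.2   22.   166. ]
top gA [565.9 283.9  66.4 567.  284.7  25.9 222. ]
top gB [568.3 398.9  66.4 569.2 399.1  26.3 227. ]
top sT [591.1 -96.1  90.3 591.2 -96.2  22.1 170. ]
top gT [586.9  39.6  76.2 587.1  40.4  25.9 218. ]
top sq [446.2 407.1  62.3 447.5 407.7  37.9 361. ]
scene sA [446.1 268.7  78.8 444.3 270.5  23.3 103. ]
scene sB [ 561.  -281.8   79.5  560.3 -281.9   22.4  184. ]
scene gA [571.7 285.5  65.  568.5 286.5  28.4 159. ]
scene gB [572.6 399.6  65.  571.6 402.5  27.4 152. ]
scene sT [596.2 -94.6  89.7 594.3 -93.6  23.  164. ]
scene gT [585.   41.5  75.5 586.6  41.5  26.4 140. ]
scene sq [450.8 407.6  60.5 449.7 411.1  41.3 189. ]
((446.2114562988281, 407.723876953125), (58.28281021118164, 57.615352630615234), 42.78383255004883)
warmer ((758.435791015625, -17.661239624023438), (201.14295959472656, 320.1084899902344), 3.2268009185791016)
orange 6 [703.59027445 -15.0952743  173.72741726]
bar ((493.7095031738281, -22.9822998046875), (40.095455169677734, 159.5011444091797), 0.940257728099823)
panel ((503.2548522949219, -31.17169189453125), (47.473751068115234, 315.6387939453125), 3.1693921089172363)
tub ((514.6607666015625, -434.61163330078125), (143.70370483398438, 240.13194274902344), 86.88408660888672) [[ 390.86673 -499.83093]
 [ 630.6437  -512.8836 ]
 [ 638.45483 -369.39233]
 [ 398.67786 -356.33966]]
```

```bash
python3 - <<'E'
from h import *
print(move((557,-283,200)))
E
```

```text
(array([ 47.3 , -11.69,   3.13]), 'jaw yaw deg', np.float64(-76.15))
```

>>> step_arm(plan="47.3 -11.69 3.13 10.6 100;47.3 -11.69 3.13 10.6 100;47.3 -11.69 3.13 10.6 100;47.3 -11.69 3.13 10.6 100;47.3 -11.69 3.13 10.6 100;47.3 -11.69 3.13 10.6 100;47.3 -11.69 3.13 10.6 100;47.3 -11.69 3.13 10.6 100;47.3 -11.69 3.13 10.6 100;47.3 -11.69 3.13 10.6 100", grip_force=40)

```text
time_s: 2.2
eef_pos: [558.9, -281.2, 199.8]
ee_rot: [-0.0, 1.0, 0.029, 0.0]
force: [-0.6, -1.2, -0.0]
grip_width: 1.0
```

>>> step_arm(plan="0 0 0 0 100;0 0 0 0 100;0 0 0 0 100;0 0 0 0 100")

```text
time_s: 2.6
eef_pos: [556.2, -283.8, 200.4]
ee_rot: [0.0, 1.0, 0.028, 0.0]
force: [0.2, 0.5, 0.2]
grip_width: 1.004
```

```bash
python3 - <<'E'
from h import *
print(move((557,-283,100)))
p,d,w=cloud('wrist'); save(p,'w1'); print(tops(w,(557,-283),80), tops(w,(591,-96),90))
p,d,w=cloud('scene'); print(tops(w,(560,-282),80))
E
```

```text
(array([ 0.08, -0.08, 10.04]), 'jaw yaw deg', np.float64(-86.83))
[ 559.2 -282.3   78.7  558.4 -282.3   22.  2128. ] [ 592.9 -100.9   88.9  592.7  -96.2   22.4 2255. ]
[ 561.7 -281.3   79.9  559.3 -280.3   22.9  184. ]
```

View pics/w1.png

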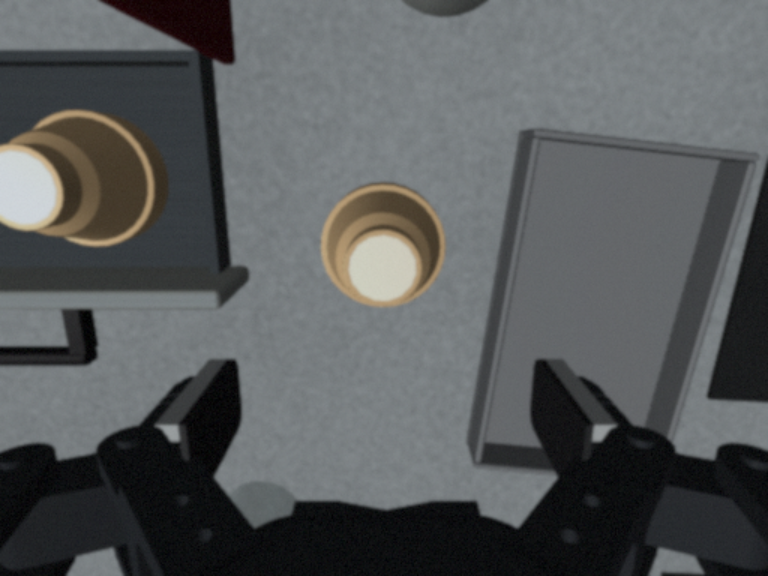

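Wrist view: the cup foot at (383,267) sits at (558,−282), as expected. I'll descend and grip.

>>> step_arm(plan="0.2 -0.12 5 0 100;0.2 -0.12 9 0 100;0.2 -0.12 12 0 100;0.2 -0.12 13.8 0 100;0.2 -0.12 13.8 0 100;0.2 -0.12 13.8 0 100;0.2 -0.12 13.8 0 30;0.2 -0.12 13.8 0 30;0.2 -0.12 13.8 0 30;0.2 -0.12 13.8 0 30", grip_force=40)

```text
time_s: 3.7
eef_pos: [559.2, -281.9, 62.9]
ee_rot: [0.0, 1.0, 0.028, 0.001]
force: [-0.3, -0.1, 5.1]
grip_width: 0.499
```

>>> step_arm(plan="0 0 0 0 30;0 0 0 0 30;0 0 0 0 30")

```text
time_s: 4.0
eef_pos: [559.3, -281.9, 62.9]
ee_rot: [0.0, 1.0, 0.028, 0.001]
force: [-0.6, 1.1, 5.7]
grip_width: 0.496
```

>>> step_arm(plan="0 0 -4 0 30;0 0 -8 0 30;0 0 -13 0 30;4.39 -18.38 -13 0 30;4.39 -18.38 -13 0 30;4.39 -18.38 -13 0 30;4.39 -18.38 -13 0 30;4.39 -18.38 -13 0 30;4.39 -18.38 -13 0 30;4.39 -18.38 -13 0 30")

```text
time_s: 5.0
eef_pos: [592.1, -96.6, 191.7]
ee_rot: [0.0, 1.0, 0.028, -0.0]
force: [-0.2, -0.1, -2.1]
grip_width: 0.497
```

>>> step_arm(plan="0 0 0 0 30;0 0 0 0 30")

```text
time_s: 5.2
eef_pos: [592.1, -96.7, 191.9]
ee_rot: [-0.0, 1.0, 0.028, -0.0]
force: [-0.3, 0.0, -1.2]
grip_width: 0.498
```

```bash
python3 - <<'E'
from h import *
p,d,w=cloud('wrist'); save(p,'w2'); 
print(move((593,-96,120)),readout.sense()['grip_width'])
E
```

```text
(array([ 0.09, -0.04,  7.19]), 'jaw yaw deg', np.float64(-86.81)) 0.49689477582374286
```

View pics/w2.png

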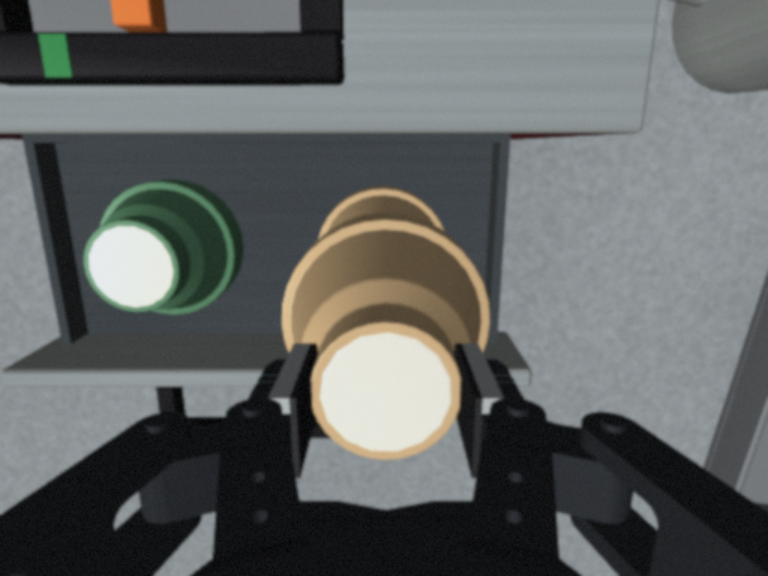

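The cup is held upright over the tray cup (foot at (386,392), target rim at (382,210) behind it). I'll lower it.

>>> step_arm(plan="0.1 -0.04 4 0 30;0.1 -0.04 7 0 30;0.1 -0.04 8 0 30;0.1 -0.04 8.8 0 30;0.1 -0.04 9.2 0 30;0.1 -0.04 9.5 0 30;0.1 -0.04 9.7 0 30;0.1 -0.04 9.7 0 30;0.1 -0.04 9.7 0 30")

```text
time_s: 6.15
eef_pos: [593.4, -95.3, 95.5]
ee_rot: [0.0, 1.0, 0.028, 0.0]
force: [-0.3, -0.2, -1.7]
grip_width: 0.495
```

>>> step_arm(plan="0 0 0.1 0 30;0 0 0.1 0 30;0 0 0 0 100;0 0 0 0 100;0 0 0 0 100;0 0 0 0 100;0 0 -4 0 100;0 0 -8 0 100;0 0 -12 0 100")

```text
time_s: 7.05
eef_pos: [593.0, -95.1, 216.4]
ee_rot: [-0.0, 1.0, 0.028, -0.0]
force: [-0.2, -0.4, -0.1]
grip_width: 0.999
```

```bash
python3 - <<'E'
from h import *
p,d,w=cloud('wrist'); print(tops(w,(592,-96),112),tops(w,(587,40),76))
p,d,w=cloud('top')
for k,g,h in [('gA',(567,285),66),('gB',(569,399),66),('sA',(441,268),80),('sq',(447,407),62)]: print(k,tops(w,g,h))
print(move((568,285,190)))
E
```

```text
[ 593.7  -95.7  110.6  592.7  -95.9   22.  2371. ] [ 589.7   40.6   74.9  588.2   41.9   26.6 2709. ]
gA [565.9 283.8  65.8 567.1 284.4  26.7 226. ]
gB [568.2 398.8  66.4 569.2 399.7  26.9 230. ]
sA [441.1 267.4  80.5 440.5 268.3  22.2 168. ]
sq [446.2 406.9  62.3 446.2 408.   38.1 359. ]
(array([ -0.56, -38.19,   2.92]), 'jaw yaw deg', np.float64(-86.74))
```

>>> step_arm(plan="-0.5 -38.19 0 0 100;-0.5 -38.19 0 0 100;-0.5 -38.19 0 0 100;-0.5 -38.19 0 0 100;-0.5 -38.19 0 0 100;-0.5 -38.19 0 0 100;-0.5 -38.19 0 0 100;-0.5 -38.19 0 0 100;-0.5 -38.19 0 0 100;-0.5 -38.19 2.8 0 100")

```text
time_s: 8.15
eef_pos: [567.7, 286.9, 189.2]
ee_rot: [-0.001, 1.0, 0.029, 0.003]
force: [1.0, -0.7, 0.4]
grip_width: 0.999
```

>>> step_arm(plan="0 0 0 0 100;0 0 0 0 100")

```text
time_s: 8.35
eef_pos: [566.6, 285.1, 186.9]
ee_rot: [0.0, 1.0, 0.028, -0.001]
force: [0.6, 0.3, 0.4]
grip_width: 1.001
```

```bash
python3 - <<'E'
from h import *
s=readout.sense(); p,d,w=cloud('wrist'); t=tops(w,(567,285),66); print(t,tops(w,(569,399),66))
print(s['eef_pos'],move((t[3],t[4],48)))
E
```

```text
[ 569.3  286.6   64.7  568.2  286.7   26.1 2952. ] [ 570.9  400.3   64.9  569.5  401.    26.4 3111. ]
[566.61952111 285.09877341 186.92483522] (array([ 0.12, -0.14, 13.98]), 'jaw yaw deg', np.float64(-86.79))
```

>>> step_arm(plan="0.17 -0.15 5 0 100;0.17 -0.15 9 0 100;0.17 -0.15 12 0 100;0.17 -0.15 13.8 0 100;0.17 -0.15 13.8 0 100;0.17 -0.15 13.8 0 100;0.17 -0.15 13.8 0 40;0.17 -0.15 13.8 0 40;0.17 -0.15 13.8 0 40;0.17 -0.15 13.8 0 40")

```text
time_s: 9.4
eef_pos: [568.9, 287.7, 50.4]
ee_rot: [-0.0, 1.0, 0.028, 0.001]
force: [-0.3, 0.2, 6.0]
grip_width: 0.591
```

>>> step_arm(plan="0 0 0 0 40;0 0 0 0 40")

```text
time_s: 9.6
eef_pos: [568.9, 287.7, 50.4]
ee_rot: [-0.0, 1.0, 0.028, 0.001]
force: [-0.7, -0.7, 6.2]
grip_width: 0.589
```

```bash
python3 - <<'E'
from h import *
print(move((588.5,41.3,190)))
E
```

```text
(array([  0.59,  24.7 , -13.98]), 'jaw yaw deg', np.float64(-86.74))
```

>>> step_arm(plan="0 0 -4 0 40;0 0 -9 0 40;0 0 -14 0 40;0.62 24.6 -14 0 40;0.62 24.6 -14 0 40;0.62 24.6 -14 0 40;0.62 24.6 -14 0 40;0.62 24.6 -14 0 40;0.62 24.6 -14 0 40;0.62 24.6 -14 0 40")

```text
time_s: 10.6
eef_pos: [588.2, 41.3, 188.9]
ee_rot: [-0.0, 1.0, 0.027, -0.0]
force: [0.5, 0.8, -1.6]
grip_width: 0.591
```

>>> step_arm(plan="0.0 0 0 0 40;0 0 0 0 40")

```text
time_s: 10.8
eef_pos: [588.2, 43.4, 189.0]
ee_rot: [-0.0, 1.0, 0.029, -0.0]
force: [-0.0, -0.7, -1.5]
grip_width: 0.593
```

```bash
python3 - <<'E'
from h import *
s=readout.sense();print(s['eef_pos'],s['force'],s['grip_width'],move((588.9,42.5,82.4)))
p,d,w=cloud('wrist'); save(p[140:],'w3'); print(tops(w,(s['eef_pos'][0],s['eef_pos'][1]),s['eef_pos'][2]+15.5))
E
```

```text
[588.20154216  43.3595314  188.99258867] [-0.03686386 -0.70185209 -1.50350841] 0.5926212254522479 (array([ 0.07,  0.09, 10.66]), 'jaw yaw deg', np.float64(-86.65))
[  591.6    42.7   203.    594.2    42.8    38.8 11531. ]
```

View pics/w3.png

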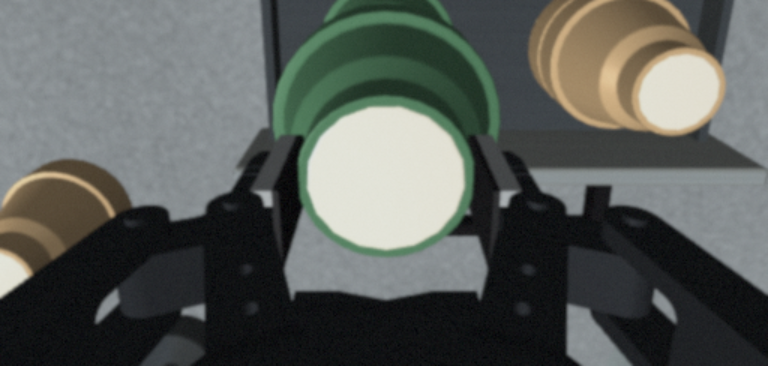

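The green cup is held upright (foot at (385,178) in the crop) and the sand stack is nested. I'll lower it.

>>> step_arm(plan="0.05 0.08 4 0 40;0.05 0.08 7.5 0 40;0.05 0.08 9 0 40;0.05 0.08 9.8 0 40;0.05 0.08 10.3 0 40;0.05 0.08 10.65 0 40;0.05 0.08 10.75 0 40;0.05 0.08 10.75 0 40;0.05 0.08 10.75 0 40")

```text
time_s: 11.75
eef_pos: [589.4, 41.5, 82.4]
ee_rot: [-0.0, 1.0, 0.028, 0.001]
force: [-0.5, 1.5, 4.1]
grip_width: 0.59
```

>>> step_arm(plan="0 0 0 0 100;0 0 0 0 100;0 0 0 0 100;0 0 0 0 100;0 0 -4 0 100;0 0 -8 0 100;0 0 -12 0 100;0 0 -12 0 100")

```text
time_s: 12.55
eef_pos: [590.9, 41.1, 207.2]
ee_rot: [0.001, 1.0, 0.028, 0.005]
force: [0.4, 0.4, 0.2]
grip_width: 1.001
```

```bash
python3 - <<'E'
from h import *
p,d,w=cloud('wrist'); print(tops(w,(592,-96),112),tops(w,(588,42),98))
p,d,w=cloud('top')
for k,g,h in [('gB',(569,399),66),('sA',(441,268),80),('sq',(447,407),62)]: print(k,tops(w,g,h))
print(move((570,400.5,185)))
E
```

```text
[ 593.8  -94.2  110.3  592.5  -95.4   22.4 2598. ] [ 590.    41.    96.6  588.8   41.    26.1 3160. ]
gB [568.1 398.8  66.6 569.1 399.9  26.7 234. ]
sA [441.  267.6  80.8 440.9 268.6  22.  166. ]
sq [446.1 407.1  62.5 446.2 408.4  38.2 357. ]
(array([  0.14, -35.97,   1.67]), 'jaw yaw deg', np.float64(-86.75))
```

Nested. Next is green B. Reach is about 697 mm.

>>> step_arm(plan="0 -35.97 0 0 100;0 -35.97 0 0 100;0 -35.97 0 0 100;0 -35.97 0 0 100;0 -35.97 0 0 100;0 -35.97 0 0 100;0 -35.97 0 0 100;0 -35.97 0 0 100;0 -35.97 1.6 0 100;0 -35.97 1.6 0 100")

```text
time_s: 13.65
eef_pos: [567.4, 399.9, 181.5]
ee_rot: [0.001, 1.0, 0.029, -0.003]
force: [-0.6, -0.5, -0.6]
grip_width: 0.996
```

>>> step_arm(plan="0 0 0 0 100;0 0 0 0 100")

```text
time_s: 13.85
eef_pos: [568.8, 399.9, 185.9]
ee_rot: [-0.0, 1.0, 0.028, 0.0]
force: [-0.8, -0.1, 0.3]
grip_width: 1.003
```

```bash
python3 - <<'E'
from h import *
s=readout.sense(); p,d,w=cloud('wrist'); t=tops(w,(570,400),66); print(t)
print(s['eef_pos'],move((t[3]+.7,t[4],49.5)))
E
```

```text
[ 571.   401.3   64.7  569.8  401.2   26.  2963. ]
[568.84355518 399.88157369 185.92609608] (array([ 0.16, -0.11, 13.66]), 'jaw yaw deg', np.float64(-86.79))
```

>>> step_arm(plan="0.1 -0.11 5 0 100;0.1 -0.11 9 0 100;0.1 -0.11 12 0 100;0.1 -0.11 13.6 0 100;0.1 -0.11 13.6 0 100;0.1 -0.11 13.6 0 100;0.1 -0.11 13.6 0 40;0.1 -0.11 13.6 0 40;0.1 -0.11 13.6 0 40;0.1 -0.11 13.6 0 40")

```text
time_s: 14.9
eef_pos: [570.0, 401.9, 51.0]
ee_rot: [-0.0, 1.0, 0.028, 0.001]
force: [-0.6, -0.0, 5.6]
grip_width: 0.586
```

>>> step_arm(plan="0 0 0 0 40;0 0 0 0 40")

```text
time_s: 15.1
eef_pos: [570.0, 401.9, 51.0]
ee_rot: [-0.0, 1.0, 0.028, 0.001]
force: [-0.4, -0.1, 6.3]
grip_width: 0.585
```

```bash
python3 - <<'E'
from h import *
print(move((589.8,41.3,205)))
E
```

```text
(array([ -0.04,  36.1 , -15.43]), 'jaw yaw deg', np.float64(-86.75))
```

>>> step_arm(plan="0 0 -4.5 0 40;0 0 -9.5 0 40;0 0 -14.5 0 40;-0.08 36.1 -15 0 40;-0.08 36.1 -15 0 40;-0.08 36.1 -15 0 40;-0.08 36.1 -15 0 40;-0.08 36.1 -15 0 40;-0.08 36.1 -15 0 40;-0.08 36.1 -15 0 40")

```text
time_s: 16.1
eef_pos: [588.1, 50.3, 199.4]
ee_rot: [-0.0, 1.0, 0.028, -0.0]
force: [0.2, 0.5, -0.7]
grip_width: 0.586
```

>>> step_arm(plan="-0.0 0 0 0 40;0 0 0 0 40;0 0 0 0 40")

```text
time_s: 16.4
eef_pos: [588.3, 53.1, 199.3]
ee_rot: [-0.0, 1.0, 0.029, -0.0]
force: [-0.3, 0.9, -1.9]
grip_width: 0.59
```

```bash
python3 - <<'E'
from h import *
s=readout.sense();print(s['eef_pos'],s['force'],s['grip_width'],move((589.3,41.2,105)))
E
```

```text
[588.34462354  53.13629524 199.2605023 ] [-0.29324659  0.90955696 -1.90372954] 0.5902179999902734 (array([0.03, 1.2 , 9.43]), 'jaw yaw deg', np.float64(-86.69))
```

>>> step_arm(plan="0.05 1.2 0 0 40;0.05 1.2 4 0 40;0.05 1.2 6.5 0 40;0.05 1.2 7.8 0 40;0.05 1.2 8.6 0 40;0.05 1.2 9.1 0 40;0.05 1.2 9.4 0 40;0.05 1.2 9.5 0 40;0.05 1.2 9.5 0 40;0.05 1.2 9.5 0 40")

```text
time_s: 17.4
eef_pos: [590.1, 40.2, 105.1]
ee_rot: [0.0, 1.0, 0.028, 0.001]
force: [-0.1, 0.6, 1.8]
grip_width: 0.589
```

>>> step_arm(plan="0 0 0 0 100;0 0 0 0 100;0 0 0 0 100;0 0 0 0 100;0 0 -4 0 100;0 0 -8 0 100;0 0 -10 0 100;0 0 -10 0 100")

```text
time_s: 18.2
eef_pos: [590.8, 40.1, 207.6]
ee_rot: [0.0, 1.0, 0.028, 0.003]
force: [0.4, 0.2, -0.7]
grip_width: 1.0
```

```bash
python3 - <<'E'
from h import *
p,d,w=cloud('wrist'); print(tops(w,(592,-96),112),tops(w,(588,42),120))
p,d,w=cloud('top')
for k,g,h in [('sA',(441,268),80),('sq',(447,407),62)]: print(k,tops(w,g,h))
print(move((442,270,200)))
E
```

```text
[ 593.9  -94.3  110.4  593.   -95.6   22.6 2594. ] [ 591.2   39.8  118.5  589.9   39.6   26.1 3727. ]
sA [441.1 267.6  80.4 440.7 268.6  22.  172. ]
sq [446.1 407.3  62.4 446.2 407.5  37.9 356. ]
(array([-13.42, -23.77,   0.39]), 'jaw yaw deg', np.float64(-86.75))
```

>>> step_arm(plan="-13.4 -23.77 0 0 100;-13.4 -23.77 0 0 100;-13.4 -23.77 0 0 100;-13.4 -23.77 0 0 100;-13.4 -23.77 0 0 100;-13.4 -23.77 0 0 100;-13.4 -23.77 0 0 100;-13.4 -23.77 0.3 0 100;-13.4 -23.77 0.3 0 100;-13.4 -23.77 0.3 0 100")

```text
time_s: 19.3
eef_pos: [442.9, 269.0, 200.8]
ee_rot: [0.0, 1.0, 0.028, -0.0]
force: [1.1, 0.3, 0.1]
grip_width: 0.999
```

```bash
python3 - <<'E'
from h import *
s=readout.sense(); p,d,w=cloud('wrist'); t=tops(w,(442,270),80); print(t)
print(s['eef_pos'],move((t[3]+.7,t[4],62.5)))
E
```

```text
[ 442.8  270.3   78.7  441.9  270.2   22.  2103. ]
[442.85326266 269.01786676 200.77111644] (array([-1.000e-02, -1.100e-01,  1.385e+01]), 'jaw yaw deg', np.float64(-86.83))
```

>>> step_arm(plan="0 -0.11 5 0 100;0 -0.11 9 0 100;0 -0.11 12 0 100;0 -0.11 13.8 0 100;0 -0.11 13.8 0 100;0 -0.11 13.8 0 100;0 -0.11 13.8 0 30;0 -0.11 13.8 0 30;0 -0.11 13.8 0 30;0 -0.11 13.8 0 30")

```text
time_s: 20.35
eef_pos: [442.8, 271.2, 64.2]
ee_rot: [-0.0, 1.0, 0.028, 0.001]
force: [-1.3, -1.3, 5.5]
grip_width: 0.498
```

>>> step_arm(plan="0 0 0 0 30;0 0 0 0 30;0 0 0 0 30")

```text
time_s: 20.65
eef_pos: [442.8, 271.2, 64.1]
ee_rot: [-0.0, 1.0, 0.028, 0.001]
force: [-1.6, -0.6, 5.8]
grip_width: 0.496
```

```bash
python3 - <<'E'
from h import *
print(move((593.2,-95.6,222)))
E
```

```text
(array([ 12.95,  37.47, -15.78]), 'jaw yaw deg', np.float64(-86.74))
```

>>> step_arm(plan="0 0 -5 0 30;0 0 -10 0 30;0 0 -15 0 30;13 37.47 -15.8 0 30;13 37.47 -15.8 0 30;13 37.47 -15.8 0 30;13 37.47 -15.8 0 30;13 37.47 -15.8 0 30;13 37.47 -15.8 0 30;13 37.47 -15.8 0 30")

```text
time_s: 21.65
eef_pos: [575.8, -54.4, 220.1]
ee_rot: [-0.0, 1.0, 0.028, -0.0]
force: [1.2, 0.6, -2.0]
grip_width: 0.495
```

```bash
python3 - <<'E'
from h import *
s=readout.sense();print(s['eef_pos'],s['force'],s['grip_width'],move((593.8,-95.6,200)))
E
```

```text
[575.82413716 -54.44405873 220.13433434] [ 1.17406522  0.57613581 -1.98684926] 0.4948275017624263 (array([1.56, 4.21, 2.01]), 'jaw yaw deg', np.float64(-86.76))
```

>>> step_arm(plan="1.56 4.21 2 0 30;1.56 4.21 2 0 30;1.56 4.21 2 0 30;1.56 4.21 2 0 30")

```text
time_s: 22.05
eef_pos: [593.4, -92.7, 200.6]
ee_rot: [-0.0, 1.0, 0.029, -0.0]
force: [-0.6, 0.7, -1.2]
grip_width: 0.492
```

```bash
python3 - <<'E'
from h import *
s=readout.sense();print(s['eef_pos'],s['force'],s['grip_width'],move((593.8,-95.6,118.1)))
E
```

```text
[593.41780133 -92.73425354 200.6329115 ] [-0.5573504   0.6609752  -1.22990307] 0.49243906679758465 (array([0.02, 0.29, 8.25]), 'jaw yaw deg', np.float64(-86.7))
```

>>> step_arm(plan="0.03 0.25 2 0 30;0.03 0.25 4.5 0 30;0.03 0.25 6 0 30;0.03 0.25 7 0 30;0.03 0.25 7.6 0 30;0.03 0.25 8.0 0 30;0.03 0.25 8.25 0 30;0.03 0.25 8.35 0 30;0.03 0.25 8.35 0 30;0.03 0.25 8.35 0 30")

```text
time_s: 23.05
eef_pos: [594.6, -96.1, 118.1]
ee_rot: [0.0, 1.0, 0.028, 0.001]
force: [-1.4, 1.3, 6.3]
grip_width: 0.497
```

>>> step_arm(plan="0 0 0 0 100;0 0 0 0 100;0 0 0 0 100;0 0 0 0 100;0 0 -4 0 100;0 0 -8 0 100;0 0 -10 0 100;0 0 -10 0 100")

```text
time_s: 23.85
eef_pos: [595.1, -96.5, 220.1]
ee_rot: [0.001, 1.0, 0.028, 0.003]
force: [0.7, -0.0, -1.0]
grip_width: 1.002
```

```bash
python3 - <<'E'
from h import *
p,d,w=cloud('wrist'); print(tops(w,(592,-96),134),tops(w,(588,42),120))
p,d,w=cloud('top'); save(p,'top1'); 
for k,g,h in [('sq',(447,407),62)]: print(k,tops(w,g,h))
m=(np.hypot(w[...,0]-446,w[...,1]-407)<60)&(abs(w[...,2]-62)<8)
print(cv2.minAreaRect(w[m][:,:2].astype(np.float32)))
print(move((447.5,408.5,200)),readout.sense()['joints'])
E
```

```text
[ 594.6  -96.6  132.5  593.4  -96.5   22.  2703. ] [ 591.3   38.4  118.7  589.6   39.3   26.5 3583. ]
sq [446.1 406.8  62.4 445.3 408.2  37.6 359. ]
((445.80780029296875, 407.8946228027344), (58.71680450439453, 58.265254974365234), 43.08620834350586)
(array([-11.74, -51.21,   1.64]), 'jaw yaw deg', np.float64(-86.75)) [-3.54999717e-01  4.94288638e-01  1.27379278e+00 -6.72281588e-05
  1.37425016e+00  1.15907133e+00]
```

View pics/top1.png

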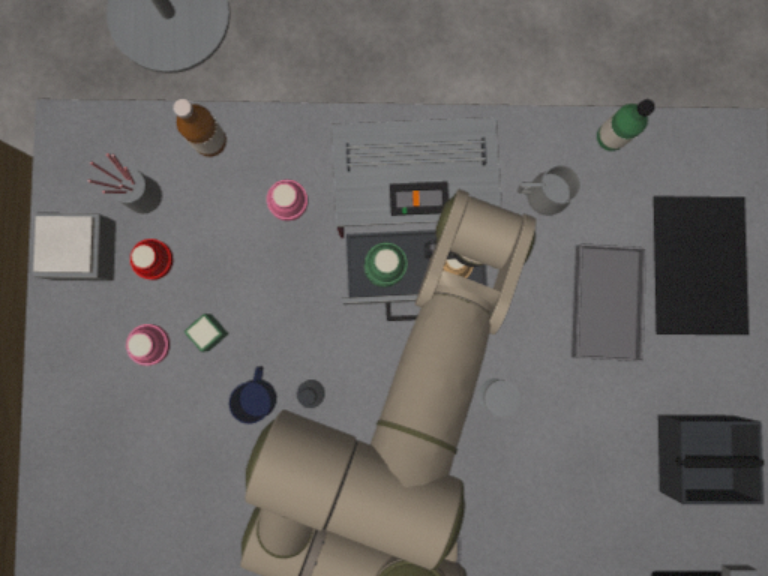

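Both stacks are at the right height. The top view shows only the square at (206,332) left to place, and no tumbler anywhere, so it is absent.

>>> step_arm(plan="-11.7 -51.2 0 -39.8 100;-11.7 -51.2 0 -39.8 100;-11.7 -51.2 0 -39.8 100;-11.7 -51.2 0 -39.8 100;-11.7 -51.2 0 -39.8 100;-11.7 -51.2 0 -39.8 100;-11.7 -51.2 0 -39.8 100;-11.7 -51.2 0 -39.8 100;-11.7 -51.2 0 -39.8 100;-11.7 -51.2 0 -39.8 100")

```text
time_s: 24.95
eef_pos: [453.8, 385.8, 215.1]
ee_rot: [0.0, 0.93, 0.367, -0.001]
force: [0.3, 0.2, 0.6]
grip_width: 1.001
```

```bash
python3 - <<'E'
from h import *
print(move((447.5,409,190)))
E
```

```text
(array([ 1.14, -2.12,  2.51]), 'jaw yaw deg', np.float64(-46.95))
```

>>> step_arm(plan="1.14 -2.12 2.5 0 100;1.14 -2.12 2.5 0 100;1.14 -2.12 2.5 0 100")

```text
time_s: 25.25
eef_pos: [448.5, 407.1, 190.3]
ee_rot: [0.0, 0.93, 0.367, -0.002]
force: [1.2, -0.8, 0.1]
grip_width: 0.997
```

```bash
python3 - <<'E'
from h import *
s=readout.sense(); p,d,w=cloud('wrist')
m=(np.hypot(w[...,0]-447,w[...,1]-408)<55)&(abs(w[...,2]-62)<6)
r=cv2.minAreaRect(w[m][:,:2].astype(np.float32)); print(r, s['eef_pos'],move((*r[0],25)))
E
```

```text
((446.7667236328125, 409.72406005859375), (58.22265625, 57.878753662109375), 41.87255859375) [448.48329264 407.12830873 190.31853674] (array([ 0.05, -0.38, 16.64]), 'jaw yaw deg', np.float64(-46.97))
```

>>> step_arm(plan="0.05 -0.25 4.5 0.6 100;0.05 -0.25 9 0.6 100;0.05 -0.25 13 0.6 100;0.05 -0.25 16 0.6 100;0.05 -0.25 16.5 0.6 100;0.05 -0.25 16.5 0.6 100;0.05 -0.25 16.5 0.6 45;0.05 -0.25 16.5 0.6 45;0.05 -0.25 16.5 0.6 45;0.05 -0.25 16.5 0.6 45")

```text
time_s: 26.3
eef_pos: [448.7, 410.1, 29.1]
ee_rot: [-0.0, 0.932, 0.362, 0.002]
force: [-0.6, -1.9, 7.5]
grip_width: 0.671
```

>>> step_arm(plan="0 0 0 0 45;0 0 0 0 45")

```text
time_s: 26.5
eef_pos: [448.7, 410.1, 29.0]
ee_rot: [-0.0, 0.932, 0.362, 0.002]
force: [0.3, -2.1, 8.3]
grip_width: 0.672
```

```bash
python3 - <<'E'
from h import *
print(move((450,250,220)),move((420,0,220)),move((505,-430,220)))
E
```

```text
(array([-10.65,  11.92, -19.13]), 'jaw yaw deg', np.float64(-47.55)) (array([-29.74,  28.34, -19.18]), 'jaw yaw deg', np.float64(-47.55)) (array([-52.49,  65.8 , -19.23]), 'jaw yaw deg', np.float64(-47.55))
```

>>> step_arm(plan="0 0 -5 0 45;0 0 -10 0 45;0 0 -15 0 45;-29.74 28.34 -19 -22 45;-29.74 28.34 -19 -22 45;-29.74 28.34 -19 -22 45;-29.74 28.34 -19 -22 45;-29.74 28.34 -19 -22 45;-29.74 28.34 -19 -22 45;-29.74 28.34 -19 -22 45")

```text
time_s: 27.5
eef_pos: [423.3, 63.0, 211.3]
ee_rot: [0.0, 0.846, 0.533, 0.0]
force: [1.3, -0.2, -2.4]
grip_width: 0.676
```

```bash
python3 - <<'E'
from h import *
print(readout.sense()['eef_pos'],readout.sense()['grip_width'],move((505,-430,200)))
E
```

```text
[423.33235756  63.0215648  211.33864281] 0.6758782886070769 (array([-40.97,  28.61,   1.15]), 'jaw yaw deg', np.float64(-25.52))
```

>>> step_arm(plan="-40.97 28.6 0 -22.4 45;-40.97 28.6 0 -22.4 45;-40.97 28.6 0 -22.4 45;-40.97 28.6 0 -22.4 45;-40.97 28.6 0 -22.4 45;-40.97 28.6 0 -22.4 45;-40.97 28.6 0 -22.4 45;-40.97 28.6 0 -22.4 45;-40.97 28.6 0 -22.4 45;-40.97 28.6 0 -22.4 45")

```text
time_s: 28.5
eef_pos: [502.1, -411.0, 211.1]
ee_rot: [0.0, 0.726, 0.687, 0.0]
force: [0.8, -0.4, -1.2]
grip_width: 0.672
```

>>> step_arm(plan="0 0 0 0 45;0 0 0 0 45")

```text
time_s: 28.7
eef_pos: [501.9, -409.5, 210.0]
ee_rot: [-0.001, 0.727, 0.687, 0.0]
force: [0.8, 1.0, -0.9]
grip_width: 0.672
```

```bash
python3 - <<'E'
from h import *
print(readout.sense()['eef_pos'],readout.sense()['grip_width'],move((510,-433,34)))
p,d,w=cloud('wrist'); save(p,'w4')
E
```

```text
[ 501.92130377 -409.52919064  210.04114645] 0.6723257101360004 (array([-2.31,  0.95, 17.6 ]), 'jaw yaw deg', np.float64(-3.21))
```

View pics/w4.png

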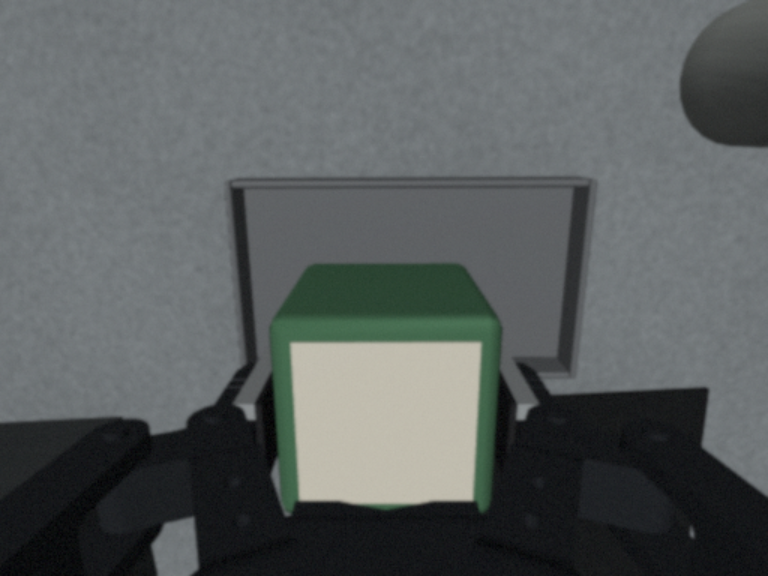

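The ramekin is held square over the tub (tub spans 235–590, 180–375). I'll lower it in and then release.

>>> step_arm(plan="-2.3 0.95 2 0 45;-2.3 0.95 6 0 45;-2.3 0.95 10 0 45;-2.3 0.95 13.5 0 45;-2.3 0.95 15.5 0 45;-2.3 0.95 16.8 0 45;-2.3 0.95 17.3 0 45;-2.3 0.95 17.6 0 45;-2.3 0.95 17.65 0 45;-2.3 0.95 17.65 0 45")

```text
time_s: 29.75
eef_pos: [510.8, -432.9, 35.1]
ee_rot: [0.001, 0.726, 0.687, -0.0]
force: [0.2, 0.7, -0.8]
grip_width: 0.676
```

>>> step_arm(plan="0 0 0 0 100;0 0 0 0 100;0 0 0 0 100;0 0 0 0 100;0 0 -4 0 100;0 0 -9 0 100;0 0 -14 0 100;0 0 -18 0 100;0 0 -18 0 100")

```text
time_s: 30.65
eef_pos: [511.8, -434.0, 221.1]
ee_rot: [0.006, 0.726, 0.687, -0.0]
force: [0.5, -0.2, -0.6]
grip_width: 1.001
```

```bash
python3 - <<'E'
from h import *
p,d,w=cloud('top'); save(p,'top2')
m=(np.hypot(w[...,0]-510,w[...,1]+433)<55)&(abs(w[...,2]-67)<6); print('sq',m.sum(),np.nanmedian(w[m],0))
for k,g,h in [('s',(592,-96),134),('g',(588,40),120)]: print(k,tops(w,g,h))
m=(abs(w[...,2]-60)<7)&(abs(w[...,1]+30)<90)&(w[...,0]>450)&(w[...,0]<515)
q=w[m]; print('bar minx by y',[ (y,np.round(np.percentile(q[abs(q[:,1]-y)<12][:,0],[2,50]),1)) for y in (-70,-45,-20)])
m=(abs(w[...,2]-70)<6)&(abs(w[...,1]+30)<170)&(w[...,0]>505)&(w[...,0]<550)
print('panel',cv2.minAreaRect(w[m][:,:2].astype(np.float32)))
p,d,w=cloud('wrist'); m=(np.hypot(w[...,0]-510,w[...,1]+433)<55)&(abs(w[...,2]-67)<6); print('sq',m.sum(),cv2.minAreaRect(w[m][:,:2].astype(np.float32)))
print(move((450,-35,200)))
E
```

```text
sq 302 [ 512.88004394 -429.49041657   67.7511924 ]
s [591.9 -97.4 134.3 591.9 -98.   22.1 171. ]
g [587.   37.5 120.5 587.8  38.3  25.9 242. ]
bar minx by y [(-70, array([476.8, 482.9])), (-45, array([476.6, 479.8])), (-20, array([476.4, 479.6]))]
panel ((528.1451416015625, -30.299362182617188), (42.95460891723633, 315.3359375), 0.17180973291397095)
sq 3741 ((510.0571594238281, -434.1751708984375), (57.372703552246094, 58.0335578918457), 86.98746490478516)
(array([39.38, -8.23,  1.41]), 'jaw yaw deg', np.float64(-3.15))
```

View pics/top2.png

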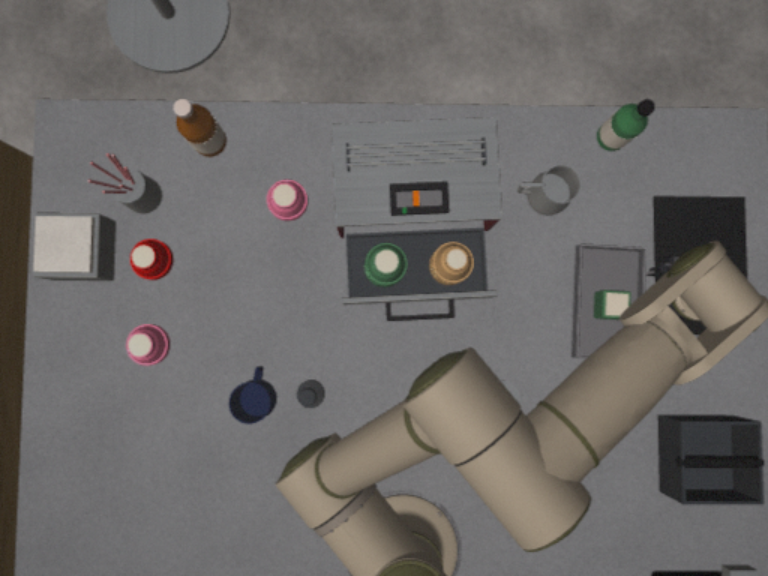

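The ramekin stands in the tub and both stacks are at the right height. Next: shut the gripper and go in front of the bar.

>>> step_arm(plan="39.4 -9.2 0 83.6 100;39.4 -9.2 0 83.6 100;39.4 -9.2 0 83.6 50;39.4 -9.2 0 83.6 0;39.4 -9.2 0 83.6 0;39.4 -9.2 0 83.6 0;39.4 -9.2 0 83.6 0;39.4 -9.2 0 83.6 0;39.4 -9.2 0 83.6 0;39.4 -9.2 0 83.6 0")

```text
time_s: 31.75
eef_pos: [439.1, -31.9, 212.8]
ee_rot: [-0.001, 1.0, 0.027, -0.001]
force: [0.8, -0.3, -0.6]
grip_width: 0.001
```

>>> step_arm(plan="0 0 0 0 0;0 0 0 0 0")

```text
time_s: 31.95
eef_pos: [439.9, -34.2, 213.2]
ee_rot: [-0.0, 1.0, 0.03, -0.001]
force: [0.7, -0.7, 0.1]
grip_width: -0.004
```

```bash
python3 - <<'E'
from h import *
print(readout.sense()['eef_pos'],readout.sense()['grip_width'],move((440,-36,46)))
p,d,w=cloud('scene'); save(p[80:330,60:420],'sc2',2)
for k,g,h in [('s',(594,-95),134),('g',(588,40),120)]: print(k,tops(w,g,h))
E
```

```text
[439.91900387 -34.22876247 213.16932529] -0.0036457563608169267 (array([ 0.03,  0.19, 16.72]), 'jaw yaw deg', np.float64(-86.55))
s [595.9 -95.9 133.4 595.1 -95.9  22.4 174. ]
g [592.1  39.4 118.8 589.4  41.5  27.7 212. ]
```

View pics/sc2.png

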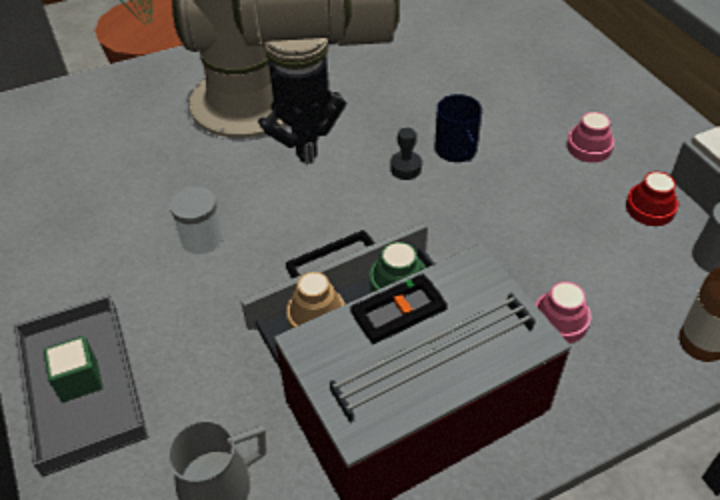

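All sorted (ramekin at (70,370), stacks at (312,300) and (398,270)). Lower in front of the bar, then push.

>>> step_arm(plan="0 0.1 5 0 0;0 0.1 10 0 0;0 0.1 14 0 0;0 0.1 16.7 0 0;0 0.1 16.7 0 0;1.5 0.1 16.7 0 0;2.3 0.1 16.7 0 0;3 0.1 16.7 0 0;4 0.1 16.7 0 0;5 0.1 16.7 0 0")

```text
time_s: 33.0
eef_pos: [490.9, -32.3, 47.5]
ee_rot: [0.0, 1.0, 0.028, 0.0]
force: [-1.6, -0.7, 1.0]
grip_width: -0.001
```

>>> step_arm(plan="1 0 0 0 0;2 0 0 0 0;3 0 0 0 0;4 0 0 0 0;5 0 0 0 0;6 0 0 0 0;7 0 0 0 0;8 0 0 0 0;8.6 0 0 0 0;9 0 0 0 0")

```text
time_s: 34.0
eef_pos: [580.6, -27.1, 46.9]
ee_rot: [-0.0, 1.0, 0.028, -0.0]
force: [-3.6, -1.0, 0.1]
grip_width: -0.004
```

```bash
python3 - <<'E'
from h import *
s=readout.sense();print(s['eef_pos'],s['force'],move((606.6,-26.3,46)))
p,d,w=cloud('scene'); save(p[80:330,60:420],'sc3',2)
E
```

```text
[580.58622965 -27.12420549  46.90628361] [-3.6232423  -1.02648574  0.08582929] (array([2.6 , 0.07, 0.09]), 'jaw yaw deg', np.float64(-86.74))
```

View pics/sc3.png

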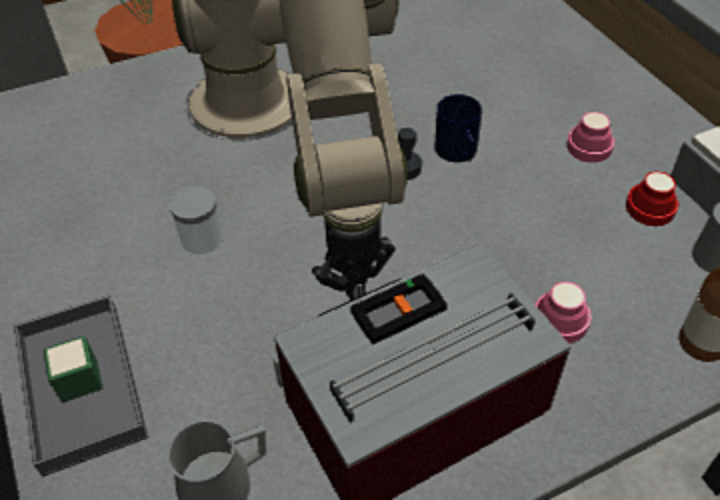

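The tray is nearly in, and the push force is only the drag. I'll go on slowly until it stops.

>>> step_arm(plan="0.5 0 0 0 0;0.9 0 0 0 0;1.2 0 0 0 0;1.4 0 0 0 0;1.4 0 0 0 0")

```text
time_s: 34.55
eef_pos: [594.4, -26.4, 47.1]
ee_rot: [0.0, 1.0, 0.028, 0.0]
force: [1.0, 1.4, 0.4]
grip_width: -0.002
```

>>> step_arm(plan="0.2 0 0 0 0;0.4 0 0 0 0;0.4 0 0 0 0")

```text
time_s: 34.85
eef_pos: [597.7, -26.2, 47.0]
ee_rot: [-0.0, 1.0, 0.028, -0.001]
force: [-3.7, -0.6, 2.0]
grip_width: -0.002
```

>>> step_arm(plan="0.2 0 0 0 0;0.4 0 0 0 0;0.4 0 0 0 0")

```text
time_s: 35.15
eef_pos: [597.8, -26.1, 47.0]
ee_rot: [-0.0, 1.0, 0.029, -0.006]
force: [-28.2, -3.6, 17.4]
grip_width: -0.0
```

>>> step_arm(plan="0.2 0 0 0 0;0.4 0 0 0 0;0.4 0 0 0 0")

```text
time_s: 35.45
eef_pos: [597.9, -26.1, 47.0]
ee_rot: [-0.0, 1.0, 0.029, -0.012]
force: [-52.8, -5.7, 32.6]
grip_width: -0.0
```

The tray hit its stop (53 N on the wrist with no further travel). I'll back off and look at the switch from above.

>>> step_arm(plan="-1.5 0 0 0 0;-4 0 0 0 0;-6 0 0 0 0;-6 0 -5 0 0;-6 0 -10 0 0;-6 0 -15 0 0;-6 0 -19 0 0;-6 0 -19 0 0")

```text
time_s: 36.25
eef_pos: [548.4, -29.6, 243.2]
ee_rot: [0.002, 1.0, 0.028, 0.006]
force: [0.0, -0.1, 0.2]
grip_width: 0.002
```

```bash
python3 - <<'E'
from h import *
print(readout.sense()['eef_pos'],move((640,-46.8,235)))
for n in ('wrist','top'):
    p,d,w=cloud(n)
    if n=='wrist': save(p,'w5')
    hsv=cv2.cvtColor(p,cv2.COLOR_RGB2HSV); m=(hsv[...,0]<14)&(hsv[...,1]>180)&(hsv[...,2]>120)&(abs(w[...,1]+20)<60)&(w[...,0]>640)&(abs(w[...,2]-172)<6)
    print(n,m.sum()); 
    if m.sum()>3: print(cv2.minAreaRect(w[m][:,:2].astype(np.float32)),np.median(w[m],0))
    m=(abs(w[...,2]-160)<4)&(abs(w[...,1]+22)<220)&(w[...,0]>630)
    print(cv2.minAreaRect(w[m][:,:2].astype(np.float32)))
E
```

```text
[548.41284337 -29.5832699  243.18315082] (array([9.04, 2.24, 0.93]), 'jaw yaw deg', np.float64(-86.74))
wrist 0
((667.658203125, -21.105804443359375), (16.373266220092773, 321.01611328125), 3.301182508468628)
top 11
((703.33740234375, -13.37548828125), (8.258334159851074, 20.72873878479004), 88.07501983642578) [701.75399566 -14.93151501 172.79332879]
((758.365966796875, -17.518768310546875), (200.95645141601562, 319.7521057128906), 3.1130900382995605)
```

View pics/w5.png

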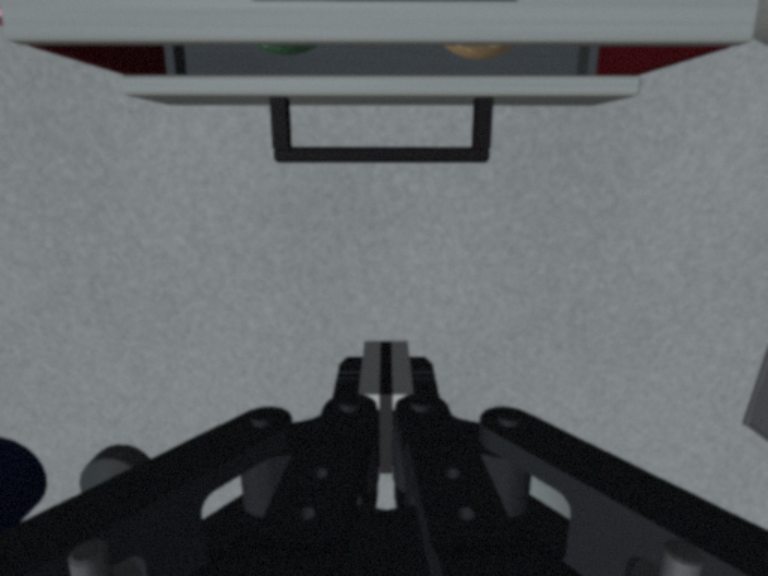

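>>> step_arm(plan="5 2.2 0.5 0 0;9.5 2.2 0.9 0 0;9.5 2.2 0.9 0 0;9.5 2.2 0.9 0 0")

```text
time_s: 36.75
eef_pos: [642.2, -45.6, 224.9]
ee_rot: [-0.001, 1.0, 0.028, -0.002]
force: [-0.6, -0.4, 0.7]
grip_width: 0.001
```

```bash
python3 - <<'E'
from h import *
print(readout.sense()['eef_pos'])
p,d,w=cloud('wrist'); save(p,'w6')
hsv=cv2.cvtColor(p,cv2.COLOR_RGB2HSV); m=(hsv[...,0]<14)&(hsv[...,1]>180)&(hsv[...,2]>120)&(abs(w[...,1]+20)<60)&(w[...,0]>640)&(abs(w[...,2]-172)<6)
print(m.sum(),cv2.minAreaRect(w[m][:,:2].astype(np.float32)),np.median(w[m],0))
m=(abs(w[...,2]-160)<3.5)&(abs(w[...,1]+22)<50)&(abs(w[...,0]-703)<25)
print('slot floor',cv2.minAreaRect(w[m][:,:2].astype(np.float32)),np.median(w[m],0))
m=(abs(w[...,2]-60)<6)&(abs(w[...,1]+26)<60)&(w[...,0]<640)&(w[...,0]>590)
q=w[m]; print('bar',m.sum(), np.percentile(q[:,0],[1,50,99]) if len(q) else '')
print(move((705,-46.8,164.5)))
E
```

```text
[642.19230383 -45.58240535 224.94766789]
218 ((704.9277954101562, -15.722759246826172), (26.46133804321289, 10.496795654296875), 2.8468523025512695) [704.95881862 -19.34775333 171.47970909]
slot floor ((704.978759765625, -20.914093017578125), (32.31407165527344, 89.04181671142578), 3.223531723022461) [705.58227327 -27.12076986 159.63811433]
bar 1375 [606.9359807  614.8623082  636.73708247]
(array([6.33, 0.49, 6.19]), 'jaw yaw deg', np.float64(-86.74))
```

View pics/w6.png

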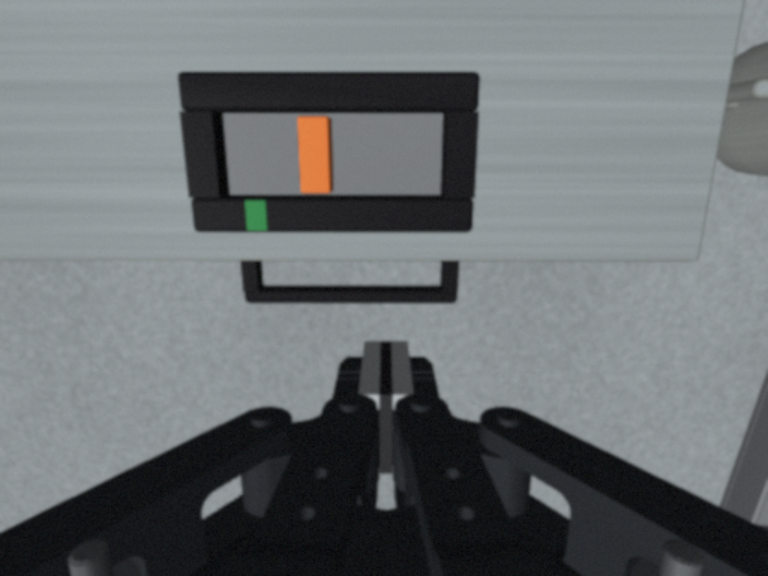

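The tray is in (bar face at x = 607, 606.6 expected). The switch is at (314,155), and the free slot is to its right. I'll move over the free part.

>>> step_arm(plan="3 0.1 0 0 0;6.4 0.1 0 0 0;6.4 0.1 1.5 0 0;6.4 0.1 3 0 0;6.4 0.1 3 0 0;6.4 0.1 3 0 0")

```text
time_s: 37.4
eef_pos: [705.7, -43.0, 199.4]
ee_rot: [0.0, 1.0, 0.028, 0.0]
force: [0.7, 0.7, 0.7]
grip_width: 0.001
```

```bash
python3 - <<'E'
from h import *
print(readout.sense()['eef_pos'],move((706.2,-43,165)))
E
```

```text
[705.70895165 -43.03548704 199.35191816] (array([ 0.05, -0.  ,  3.44]), 'jaw yaw deg', np.float64(-86.75))
```

>>> step_arm(plan="0.05 0 1.5 0 0;0.05 0 2.5 0 0;0.05 0 3.2 0 0;0.05 0 3.4 0 0;0.05 0 3.4 0 0;0.05 -0.6 3.4 0 0;0.05 -1.2 3.4 0 0;0.05 -1.8 3.4 0 0;0.05 -2.4 3.4 0 0;0.05 -2.4 3.4 0 0")

```text
time_s: 38.4
eef_pos: [705.4, -18.0, 164.4]
ee_rot: [-0.0, 1.0, 0.029, 0.0]
force: [0.5, 0.5, 0.2]
grip_width: -0.002
```

>>> step_arm(plan="0 -0.3 0 0 0;0 -0.6 0 0 0;0 -0.8 0 0 0;0 -0.8 0 0 0")

```text
time_s: 38.8
eef_pos: [704.9, -10.8, 164.1]
ee_rot: [-0.0, 1.0, 0.028, 0.0]
force: [0.1, 0.7, 0.9]
grip_width: -0.005
```

>>> step_arm(plan="0 -0.2 0 0 0;0 -0.4 0 0 0;0 -0.4 0 0 0")

```text
time_s: 39.1
eef_pos: [704.7, -8.5, 164.2]
ee_rot: [0.001, 1.0, 0.028, 0.0]
force: [0.6, -8.2, 0.3]
grip_width: -0.001
```

>>> step_arm(plan="0 -0.2 0 0 0;0 -0.3 0 0 0;0 -0.3 0 0 0")

```text
time_s: 39.4
eef_pos: [704.7, -7.9, 164.2]
ee_rot: [0.003, 1.0, 0.027, 0.0]
force: [1.2, -15.6, 0.1]
grip_width: 0.0
```

The switch hit its end stop. I'll back off, lift out and check.

>>> step_arm(plan="0 0.6 0 0 0;0 1 0 0 0;0 1 -3 0 0;0 1 -6 0 0;-6 1 -7 0 0;-6.5 1 -7 0 0;-6.5 1 -7 0 0;-6.5 1 -7 0 0")

```text
time_s: 40.2
eef_pos: [640.5, -17.5, 234.4]
ee_rot: [-0.0, 1.0, 0.029, 0.0]
force: [0.4, -0.1, 0.5]
grip_width: -0.0
```

```bash
python3 - <<'E'
from h import *
print(readout.sense()['eef_pos'])
p,d,w=cloud('wrist'); save(p,'w7')
hsv=cv2.cvtColor(p,cv2.COLOR_RGB2HSV); m=(hsv[...,0]<14)&(hsv[...,1]>180)&(hsv[...,2]>120)&(abs(w[...,1]+20)<60)&(w[...,0]>640)&(abs(w[...,2]-172)<6)
print(m.sum(),cv2.minAreaRect(w[m][:,:2].astype(np.float32)))
m=(abs(w[...,2]-60)<6)&(abs(w[...,1]+26)<60)&(w[...,0]<640)&(w[...,0]>590)
q=w[m]; print('bar',m.sum(), np.percentile(q[:,0],[1,50,99]) if len(q) else '')
E
```

```text
[640.50086725 -17.45239968 234.35831622]
220 ((703.6324462890625, 7.758781433105469), (26.523685455322266, 10.212294578552246), 3.4296717643737793)
bar 1301 [606.82833329 614.75402356 637.73672144]
```

View pics/w7.png

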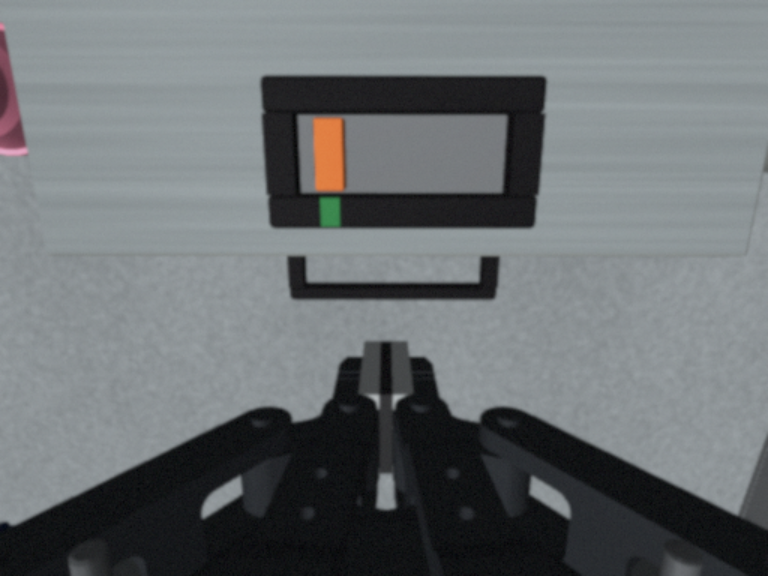

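```bash
python3 - <<'E'
from h import *
p,d,w=cloud('top'); m=(np.hypot(w[...,0]-510,w[...,1]+433)<55)&(abs(w[...,2]-67)<6); print('sq',m.sum(),cv2.minAreaRect(w[m][:,:2].astype(np.float32)))
print(readout.sense()['force'],workorder.finish_job())
E
```

```text
sq 334 ((508.8971252441406, -434.36871337890625), (60.48423767089844, 57.92020034790039), 86.53909301757812)
the job is handed in; nothing more can be done
[-0.32753675 -0.13946796  0.13469876] None
```

I handed the job in at about 40 s of robot time, with everything in place as far as I could check; `finish_job` gave no verdict.

- **Cups:** Both loose sand cups and both loose green cups are nested on their own kind in the tray. Measured stack tops were about 134 mm (sand) and 120 mm (green), as expected for stacks of three.
- **Odd ones:** The square ramekin stands foot up in the grey tub; in the last image its top was at the right height. The straight-sided tumbler was absent: I saw none in any view.
- **Tray:** It was pushed to its stop. The bar face measured x ≈ 607 mm, against 606.6 mm expected.
- **Switch:** It was then pushed to its end stop. It moved 23.5 mm and lines up with the green mark.
- **Bystanders:** I did not touch the mug, tamper, sugar jar or the pink and red cups.

I could not measure the stacks after the tray went in, because the roof hides them. The last direct check was just before the push. Force stayed at the drag level until the stop, and one view just after showed both stacks' lower parts in their usual places. No checks failed; the two fixed cameras disagreed by 2–4 mm in x, so I trusted the wrist camera.

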